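# Stamp the jar lid

## Task

Mark the jar lid in the lid stamper: turn the stamper's selector knob to the mark with three dots, then pick up the mallet and with it strike the sprung pin a brisk blow, all the way down, so that it springs up again. Then set the mallet gently back on the birch board, standing on its steel face as it stood before, away from the stamper. Leave the bowl, jug, pastry ring and spoon where they are.

Things in the scene. Friction and masses are not known exactly. Their poses are not given: they have to be found in the camera images.
- press: Aluminium lid stamper, fixed. Base 130 (its x) by 280 (its y) by 20 mm high; origin under the base's centre, on the board. Pin axis at its y = +77.5 mm, knob axis at its y = -77.5 mm, both at its x = 0. Under the pin lies a brass jar lid; a column at its x = +41 to +63 mm carries an arm over the lid, arm top 105 mm above the base's underside. The pin's cap is its highest point.
- selector (a joint): Angle of the selector knob, rad, growing as it turns clockwise seen from above; range -0.1 to 1.9. Detents pull it home at 0 (one dot), 0.6 (two dots), 1.2 (three dots) and 1.8 (four dots); turning through them takes at most 0.2 N m. It starts in one of the first two detents.
- selector_grip (a point): Point on the knob's vertical axis at the height to grip, 28 mm above the base plate's top. The knob is an upright black bar 44 mm long, 12 mm thick, from 6 to 42 mm above the plate, on a flat disc of 44 mm diameter. This point's x axis lies along the bar; the pointer end is its -x end, with a white line on top.
- dots (a point): Centre of the row of three dots, on the top of the base plate. Rows of 1, 2, 3 and 4 black 7 mm dots in line with the knob's axis, starting 31 mm from it, mark the four selector positions, on the base's -x side; clockwise seen from above: one, two, three, four.
- selector_pointer (a point): The pointer end of the knob's bar, top edge, 21 mm from the knob's axis. It points at the row of dots selected.
- pin (a joint): Travel of the pin, m: 0 up, 0.020 at its bottom stop. The spring takes about 3 N at the top, 8 N at the bottom, and lifts the pin again. A blow marks the lid only if the mallet drives the pin at 0.06 to 0.5 m/s (a slow push will not do) and on to within 2 mm of the bottom. Never drive it down over 8 mm with the selector on another mark than three dots.
- cap_top (a point): Centre of the top face of the flat round steel cap on the pin, which is struck: 44 mm diameter, 12 mm thick, moving with the pin. It is 140 mm above the underside of the stamper's base when the pin is up, 120 mm when it is at the bottom.
- mallet: Mallet, about 0.45 kg. Head 55 by 55 by 70 mm high, wood with a steel face below and above, standing on its lower face; origin at the centre of the lower face, z up. Level wooden handle along its -x, from 27 to 177 mm from the head's centre, 22 mm wide, 26 mm high, its axis 35 mm above the lower face. Centre of mass about 14 mm from the head's centre towards the handle.
- mallet_grip (a point): Point on the handle's axis 55 mm from the head's centre, 35 mm above the lower face; its axes are the mallet's.
- board: The birch board in the counter, 560 (x) by 960 (y) by 6 mm, fixed; origin at the centre of its underside; its top is at z = 6 mm. All things stand on it.
- bowl: Bystander: orange plastic bowl, 140 mm across, 65 mm high, origin at the centre of its foot. It stands on one side of the stamper, the mallet on the other.
- jug: Bystander: glass jug with a handle, 90 mm diameter, 125 mm high, behind the stamper, origin at the centre of its foot.
- pastry_ring: Bystander: stainless ring 80 mm diameter, 45 mm high, behind the stamper, origin at the centre of its lower edge.
- spoon: Bystander: wooden spoon 250 mm long lying between the robot and the stamper, roughly along the world's y.
Not all that is in view belongs to the job. Of the things that look like the mallet, the larger one is meant.

How it is judged:
By the outcome, as a careful person would: the job done as asked, in the order asked, and still so for the second after the job is handed in, with the robot touching nothing.
It also fails if it takes over 51 s, if anything falls off the work surface, if the arm or the gripper's body presses on something with over 40 N, if the wrist force passes 120 N, or if a joint passes its speed limit or range.

## Robot

A 7-joint arm with a two-finger parallel gripper is mounted at the origin on the work surface. World frame = base frame: x ahead of the robot, y to its left, z up, the work surface at z = 0. Lengths are in mm, angles in degrees, forces in N, time in s.
With the tool pointing down it reaches from about 425 to 800 mm from the base axis. Payload 8.3 kg.
Tool frame: the origin (TCP) lies at the very end of the fingers, on their centre line; the grasp point (between the pads) lies 19 mm behind it; z points along the fingers, y is the line along which they close (so a half turn about z gives the same grasp; the last joint's range is limited). The gripper opens to 85 mm and grips with 20 to 120 N. Pads are 22 mm wide; open, the fingers measure 114 mm over their backs; the gripper's body (76 mm by 85 mm) begins 54 mm behind the grasp point. The pads swing forward as they close: fully open they stand 13 mm farther back than shut.
Start: joints at [62.802, 21.967, 0.94, 78.501, -0.361, 79.538, -2.664], TCP at [250.196, -572.717, 231.279] pointing down, gripper open.
Joint ranges: [-169.22, 169.22], [-14.56, 117.87], [-87.37, 89.26], [10.42, 133.3], [-82.24, 262.24], [0.94, 117.77], [-172.7, 172.7]. Speed limits (degrees/s): [136.94, 136.94, 172.46, 172.46, 180, 180, 180].

## Interface

Orientations are given as a 3x3 rotation matrix whose columns are the frame's x, y, z axes.
In Python, from bench import ctrl, optics, order gives the robot as it stands.
- The arm moves only by the shell command python3 -m inch 'ROWS' [FORCE]. ROWS is JSON, a list of rows, each a list of 3 entries, a list of its own where there are three numbers: the shift along the tool's x, y, z each as a share of 0.8 m, from -1 to 1, then the turn, a rotation vector about the tool's x, y, z each as a share of 5 degrees, from -1 to 1, then the closure, from 0 (fully open) to 1 (shut). In form: [[[tx, ty, tz], [rx, ry, rz], grip], ...]. A call has 1 to 20 rows; each row shifts and turns the commanded pose from where the row before left it, along the tool's axes as they then stand; what a row does not reach is not made up. A row lasts 1/10 s, in which the tool goes at most 50 mm and 8.59 degrees, less where a joint would pass 70% of its speed; a pose out of reach is approached as far as the arm can. A call with a number of a shift or a turn outside -1 to 1 is refused whole. A call with a gripper value outside its range is refused whole. The fingers move at their own pace and stop on an object; FORCE is the grip in N (left out, the last holds). Time passes only in rows, so rows that do not move let the fingers close. It gives the time, the measured TCP pose, the force, the opening and the grip force at its end, in the units of the state.
- ctrl.read_state(): the state, without advancing time (a new reading comes with each control period).
- optics.camera(name): name is "scene" or "top"; returns the picture (420x560x3 uint8, red, green, blue); there is no depth.
- optics.calibration(name): a dict with "fx", "fy", "cx", "cy" (pixels), "camera_from_world" (4x4, takes a point from world to camera coordinates). Camera axes: x right, y down, z forward; pixel columns grow to the right and rows downward; lengths in mm; the calibration is good to about 2 mm. A picture is of the moment at which its call begins. calibration takes no time and is no camera call.
- order.close_job(): hands the job in; it is judged then, once.
The state is a dict: "t": time; "qpos": joint angles; "qvel": joint speeds; "effort": joint torques, N m; "eef_pos": TCP position; "eef_rot": TCP orientation; "ft_force": force on the tool from outside, world axes, zero at the start; "wrist_torque": the same for the moment, N m; "width": finger opening in mm; "gripper_force": force on a finger pad.
Only numpy, scipy, OpenCV 4.12 (cv2) and the standard library are available. Lean on these libraries where they do the work, as an engineer would, in place of code of your own. Each camera call takes 0.05 s, during which the arm holds its last target. There are 200 camera calls.

## Working session

There is one attempt and no reset: what is moved stays moved. The work goes in short steps, Python scripts to look and compute and a shell command to move; the robot and the scene stay as the last step left them, time stands still between calls to the robot, and variables do not carry over. Pictures are saved under pics/ and viewed, at most 11 in all, crops included, and the job is handed in when it is done.

```bash
mkdir -p pics; ls
python3 - <<'E'
from bench import ctrl, optics
import cv2
s=ctrl.read_state(); print(s)
for n in("scene","top"):
    cv2.imwrite(f"pics/{n}0.png",cv2.resize(optics.camera(n)[:,:,::-1],(784,588),interpolation=cv2.INTER_CUBIC)); print(n,optics.calibration(n))
E
```

```text
pics
{'t': 0.0, 'qpos': array([62.80168334, 22.01539016,  0.93835292, 78.56274219, -0.36147883,
       79.53837146, -2.66319203]), 'qvel': array([-0.04656183,  0.0674012 ,  0.05050928,  0.03285709, -0.03943214,
       -0.00383666,  0.01833484]), 'effort': array([ 2.98525049e-05, -6.27602792e+01,  8.44706912e-01, -3.71820295e+01,
        1.66411494e-02,  1.42176155e-02, -2.86355686e-06]), 'eef_pos': array([ 249.98904134, -572.26382836,  230.26606644]), 'eef_rot': array([[ 9.16370794e-01,  4.00329732e-01, -8.21109441e-04],
       [ 4.00330573e-01, -9.16369014e-01,  1.80638357e-03],
       [-2.92901998e-05, -1.98403236e-03, -9.99998031e-01]]), 'ft_force': array([-0.06375797,  0.40551154, -1.57779351]), 'wrist_torque': array([-0.07449958,  0.01232113, -0.00069618]), 'gripper_force': 0.0, 'width': 85.24572386019777}
scene {'fx': 479.80147108529343, 'fy': 479.80147108529343, 'cx': 277.77096442564846, 'cy': 202.5683577626921, 'camera_from_world': array([[-6.46199793e-01,  7.63154184e-01,  4.63885476e-03,
         3.37602913e+02],
       [ 5.91798543e-01,  5.04924087e-01, -6.28351933e-01,
        -2.02699197e+02],
       [-4.81871676e-01, -4.03295622e-01, -7.77915374e-01,
         1.79727029e+03],
       [ 0.00000000e+00,  0.00000000e+00,  0.00000000e+00,
         1.00000000e+00]])}
top {'fx': 463.1691289563212, 'fy': 463.1691289563212, 'cx': 290.7178025547473, 'cy': 207.15674577669012, 'camera_from_world': array([[-1.59669082e-02, -9.99845839e-01, -7.30453697e-03,
        -2.59052465e-01],
       [-9.92488679e-01,  1.67347668e-02, -1.21186506e-01,
         4.83501676e+02],
       [ 1.21290064e-01,  5.31469643e-03, -9.92602878e-01,
         1.47936617e+03],
       [ 0.00000000e+00,  0.00000000e+00,  0.00000000e+00,
         1.00000000e+00]])}
```

View pics/scene0.png

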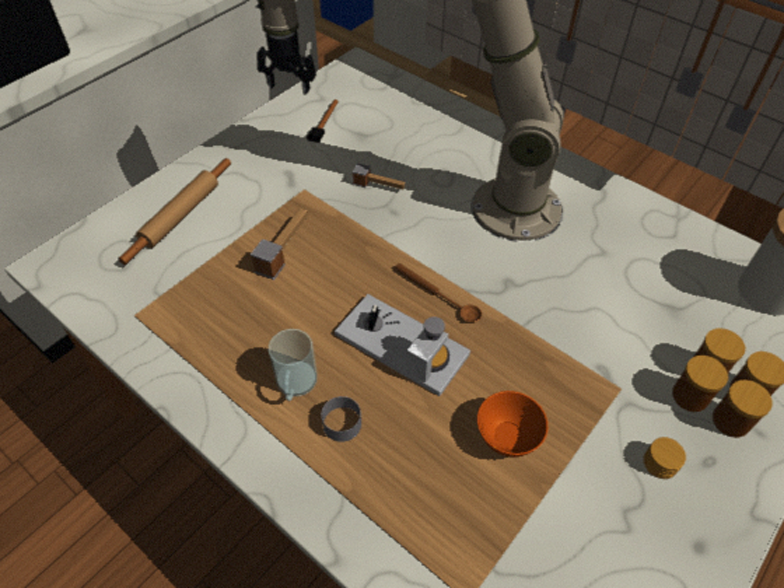

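View pics/top0.png

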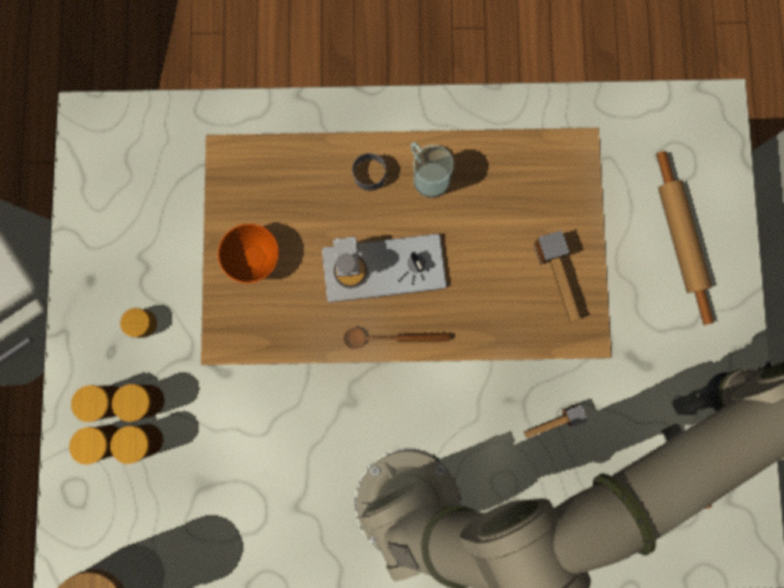

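Mallet look-alikes in the top view: the one on the board at (553,245), a small one on the counter at (575,413), and a dark brush (scene view (320,130)). The board one is the larger, so I choose that and check it in a crop.

Run:
```python
from bench import optics
import cv2,numpy as np
a=np.mean([optics.camera("top").astype(float) for _ in range(3)],0).astype(np.uint8)[155:240,225:425,::-1]
b=optics.camera("scene")[145:285,165:345,::-1]
cv2.imwrite("pics/topc.png",cv2.resize(a,None,fx=4,fy=4,interpolation=cv2.INTER_CUBIC))
cv2.imwrite("pics/scc.png",cv2.resize(b,None,fx=4,fy=4,interpolation=cv2.INTER_CUBIC))
```

```text
(no output)
```

View pics/topc.png

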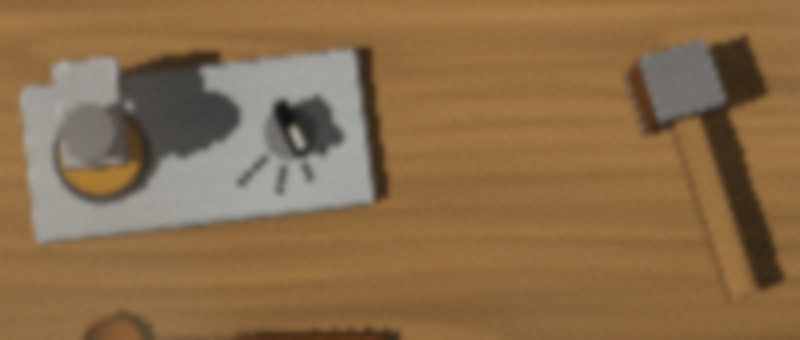

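View pics/scc.png

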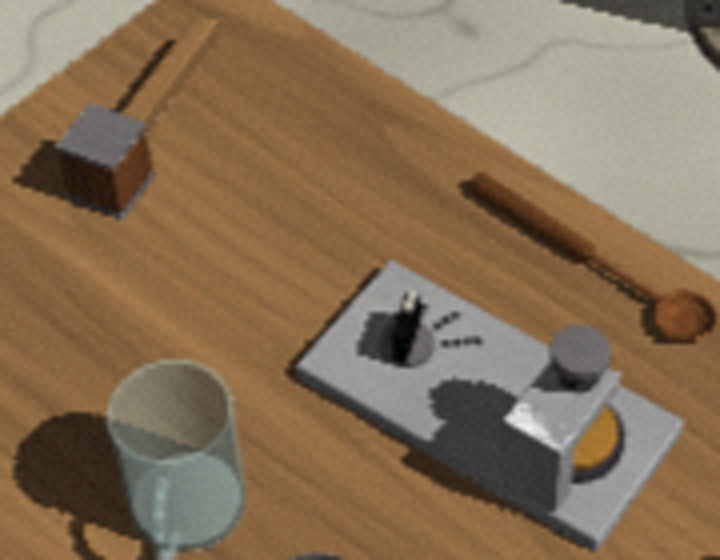

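The crops show the larger mallet (top crop: steel face around (683,82), handle end (735,297)) and the press corners. The pointer (297,138) seems to sit at the two-dot row (308,172), with three dots at (282,180) and four at (252,172). Now I fit the poses.

```bash
cat > h.py <<'E'
import numpy as np
from bench import optics
from scipy.optimize import least_squares
C={n:optics.calibration(n) for n in("top","scene")}
def proj(n,P):
    c=C[n];q=c["camera_from_world"]@np.append(P,1)
    return np.array([c["fx"]*q[0]/q[2]+c["cx"],c["fy"]*q[1]/q[2]+c["cy"]])
def ray(n,uv,z):
    c=C[n];M=c["camera_from_world"];R=M[:3,:3];o=-R.T@M[:3,3]
    d=R.T@np.array([(uv[0]-c["cx"])/c["fx"],(uv[1]-c["cy"])/c["fy"],1]);return o+d*(z-o[2])/d[2]
OFF={"top":(225,155),"scene":(165,145)}
def px(n,uv,s=4,off=None): return (np.array(uv)+.5)/s-.5+np.array(off or OFF[n])
def fit(obs,x0,z0=6):
    def f(p):
        c,s=np.cos(p[2]),np.sin(p[2])
        return np.concatenate([proj(n,[p[0]+c*a-s*b,p[1]+s*a+c*b,z0+z])-px(n,uv) for n,uv,(a,b,z) in obs])
    r=least_squares(f,x0,x_scale=[10,10,.1]);return r.x,r.fun.reshape(-1,2)
E
python3 - <<'E'
from h import *
np.set_printoptions(precision=2,suppress=True)
pr=[("top",(22,88),(65,140,20)),("top",(357,48),(65,-140,20)),("top",(374,200),(-65,-140,20)),("top",(37,243),(-65,140,20)),
("scene",(392,262),(-65,-140,20)),("scene",(682,422),(-65,140,20)),("scene",(597,540),(65,140,20)),("scene",(297,365),(65,-140,20))]
cap=[("top",(92,132),(0,77.5,140)),("scene",(581,350),(0,77.5,140))]
for sel in (pr[:4],pr[4:],pr+cap):
    p,r=fit(sel,[520,0,0]);print("press",p[:2],np.degrees(p[2]));
print(r)
h=27.5
m=[("top",(640,57),(h,h,70)),("top",(708,40),(h,-h,70)),("top",(726,106),(-h,-h,70)),("top",(658,124),(-h,h,70)),("top",(740,299),(-177,0,48)),
("scene",(95,105),(-h,h,70)),("scene",(148,125),(-h,-h,70)),]
mm=m[:5]
p2,r2=fit(mm,[500,-300,.2]);print("mallet top",p2[:2],np.degrees(p2[2]));print(r2)
for uv,z in (((55,145),76),((95,105),76),((148,125),76),((108,165),76),((208,22),54)): print(ray("scene",px("scene",uv),z))
c,s=np.cos(p[2]),np.sin(p[2])
k=p[:2]+[s*77.5,-c*77.5];print("knob",k,"cap",p[:2]-[s*77.5,-c*77.5])
for nm,uv,z in (("bar a",(282,103),68),("bar b",(302,152),68),("white",(290,123),68),("white2",(302,148),68),("two",(308,172),26),("three",(282,180),26),("four",(252,172),26)):
    q=ray("top",px("top",uv),z)[:2]-k; print(nm,q,"angle from -x_press cw",np.degrees(np.arctan2(q[1],-q[0])))
for nm,uv,z in (("sc near",(410,298),68),("sc far",(403,355),50),("two",(446,320),26),("three",(462,343),26)):
    q=ray("scene",px("scene",uv),z)[:2]-k; print(nm,q,np.degrees(np.arctan2(q[1],-q[0])))
E
```

```text
press [539.14  45.73] 5.978811931457776
press [539.36  50.45] 5.758730585039856
press [539.01  47.79] 5.867718320155703
[[-1.18 -0.23]
 [-0.58 -0.21]
 [ 0.11  0.61]
 [-0.87 -0.  ]
 [-0.92 -1.3 ]
 [ 0.29 -0.85]
 [-0.6   0.11]
 [-1.16 -0.38]
 [-1.48 -0.06]
 [-0.62 -0.67]]
mallet top [ 574.91 -342.73] 13.733956796961163
[[ 0.05  0.11]
 [-0.33  0.05]
 [ 0.05  0.01]
 [ 0.36 -0.15]
 [-0.14 -0.02]]
[ 608.32 -359.34   76.  ]
[ 555.9  -367.25   76.  ]
[ 542.76 -316.9    76.  ]
[ 594.97 -309.94   76.  ]
[ 409.47 -381.87   54.  ]
knob [546.94 -29.3 ] cap [531.09 124.88]
bar a [17.76  5.44] angle from -x_press cw 162.96014509697434
bar b [-22.1  -9.8] angle from -x_press cw -23.920084816764945
white [ 1.46 -0.66] angle from -x_press cw -155.5905568067321
white2 [-18.88  -9.86] angle from -x_press cw -27.582245670765467
two [-32.27 -15.06] angle from -x_press cw -25.024724978403846
three [-38.51   6.32] angle from -x_press cw 9.313302469705818
four [-31.49  30.75] angle from -x_press cw 44.316782955184756
sc near [-14.35  -6.19] -23.34506168300482
sc far [20.84 16.95] 140.87492411586095
two [-39.93   9.15] 12.905346581934635
three [-30.91  33.53] 47.32213259129911
```

```bash
python3 -m inch '[[[0.0191,-0.0148,0],[0,0,0],0],[[0.0382,-0.0296,0],[0,0,0],0],[[0.0382,-0.0296,0],[0,0,0],0],[[0.0382,-0.0296,0],[0,0,0],0],[[0.0382,-0.0296,0],[0,0,0],0],[[0.0382,-0.0296,0],[0,0,0],0],[[0.0382,-0.0296,0],[0,0,0],0],[[0.0382,-0.0296,0],[0,0,0],0],[[0.0382,-0.0296,0],[0,0,0],0],[[0.0382,-0.0296,0],[0,0,0],0],[[0.0382,-0.0296,0],[0,0,0],0],[[0.0382,-0.0296,0],[0,0,0],0],[[0.0382,-0.0296,0],[0,0,0],0],[[0.0382,-0.0296,0],[0,0,0],0],[[0.0382,-0.0296,0],[0,0,0],0],[[0.0382,-0.0296,0.02],[0,0,0],0],[[0.0191,-0.0148,0.04],[0,0,0],0],[[0,0,0.04],[0,0,0],0],[[0,0,0.02],[0,0,0],0],[[0,0,0],[0,0,0],0]]' 40
python3 - <<'E'
from bench import optics,ctrl
import cv2
from h import *
s=ctrl.read_state();print(s["eef_pos"],s["eef_rot"],s["qpos"])
for n in C: print(n,[proj(n,s["eef_pos"])])
a=optics.camera("scene")[145:285,165:345,::-1]
cv2.imwrite("pics/s2.png",cv2.resize(a,None,fx=4,fy=4,interpolation=cv2.INTER_CUBIC))
E
```

```text
t: 2.3
eef_pos: [544.8, -29.7, 132.6]
eef_rot: [[0.916, 0.401, -0.005], [0.401, -0.916, 0.001], [-0.005, -0.003, -1.0]]
ft_force: [-1.0, -0.7, 0.4]
width: 85.4
gripper_force: 0.0
[544.77405055 -29.65558528 132.5933234 ] [[ 9.16188092e-01  4.00715166e-01 -5.17059222e-03]
 [ 4.00722870e-01 -9.16199173e-01  5.06302869e-04]
 [-4.53440908e-03 -2.53584321e-03 -9.99986504e-01]] [ 19.433918    18.26322158 -23.80065711  97.84543992   7.91582667
  65.85519735 -72.96161808]
top [array([297.18043728, 182.99519472])]
scene [array([265.6571543 , 209.68381987])]
```

View pics/s2.png

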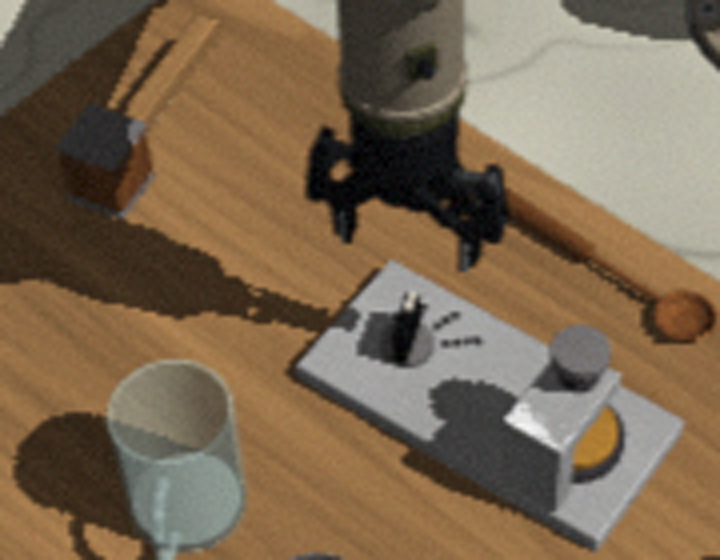

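The fingertips are at (344,238) and (467,268). Their midpoint is within about 1 px of the projected TCP, and the gripper straddles the knob. I descend and close.

```bash
python3 -m inch '[[[0.001,0,0.02],[0,0,0],0],[[0,0,0.03],[0,0,0],0],[[0,0,0.03],[0,0,0],0],[[0,0,0.025],[0,0,0],0],[[0,0,0.012],[0,0,0],0],[[0,0,0],[0,0,0],0.3],[[0,0,0],[0,0,0],0.5],[[0,0,0],[0,0,0],0.7],[[0,0,0],[0,0,0],0.8],[[0,0,0],[0,0,0],0.9],[[0,0,0],[0,0,0],1],[[0,0,0],[0,0,0],1],[[0,0,0],[0,0,0],1]]' 40
```

```text
t: 3.65
eef_pos: [547.8, -29.8, 42.5]
eef_rot: [[0.917, 0.4, 0.001], [0.4, -0.917, -0.0], [0.001, 0.001, -1.0]]
ft_force: [-1.5, -1.9, 6.5]
width: 11.2
gripper_force: 41.2
```

```bash
python3 -m inch '[[[0,0,0],[0,0,0.5],1],[[0,0,0],[0,0,0.75],1],[[0,0,0],[0,0,0.75],1],[[0,0,0],[0,0,0.75],1],[[0,0,0],[0,0,0.75],1],[[0,0,0],[0,0,0.75],1],[[0,0,0],[0,0,0.75],1],[[0,0,0],[0,0,0.75],1],[[0,0,0],[0,0,0.75],1],[[0,0,0],[0,0,0.5],1],[[0,0,0],[0,0,0],1],[[0,0,0],[0,0,0],1]]'
```

```text
t: 4.85
eef_pos: [547.8, -29.4, 42.5]
eef_rot: [[0.98, -0.198, 0.001], [-0.198, -0.98, -0.0], [0.001, -0.0, -1.0]]
ft_force: [-0.7, -0.6, 5.9]
width: 11.0
gripper_force: 41.3
```

```bash
python3 -m inch '[[[0,0,0],[0,0,0],0],[[0,0,0],[0,0,0],0],[[0,0,0],[0,0,0],0],[[0,0,-0.02],[0,0,0],0],[[0,0,-0.035],[0,0,-0.9],0],[[0,0,-0.04],[0,0,-1],0],[[0,0,-0.04],[0,0,-1],0],[[0,0,0],[0,0,-1],0],[[0,0,0],[0,0,-1],0],[[-0.0064,0.0193,0],[0,0,-0.12],0],[[-0.0128,0.0386,0],[0,0,0],0],[[-0.0128,0.0386,0],[0,0,0],0],[[-0.0128,0.0386,0],[0,0,0],0],[[-0.0128,0.0386,0],[0,0,0],0],[[-0.0128,0.0386,0],[0,0,0],0],[[-0.0128,0.0386,0],[0,0,0],0],[[-0.0128,0.0386,0],[0,0,0],0],[[-0.0128,0.0386,0],[0,0,0],0],[[-0.0128,0.0386,0],[0,0,0],0],[[-0.0064,0.0193,0],[0,0,0],0]]'
python3 - <<'E'
from bench import optics,ctrl
import cv2,numpy as np
from h import *
s=ctrl.read_state();print(s["eef_pos"],s["eef_rot"])
print(proj("scene",s["eef_pos"]),proj("scene",s["eef_pos"]+[0,0,13]))
a=optics.camera("scene")[145:285,165:345,::-1]
b=optics.camera("top")[150:250,220:320,::-1]
cv2.imwrite("pics/s3.png",cv2.resize(a,None,fx=4,fy=4,interpolation=cv2.INTER_CUBIC))
cv2.imwrite("pics/t3.png",cv2.resize(b,None,fx=5,fy=5,interpolation=cv2.INTER_CUBIC))
E
```

```text
t: 6.85
eef_pos: [519.3, -357.2, 149.2]
eef_rot: [[0.972, 0.233, -0.001], [0.233, -0.972, -0.001], [-0.001, 0.001, -1.0]]
ft_force: [-0.8, -0.2, -0.8]
width: 85.3
gripper_force: 0.0
[ 519.3129175  -357.24618789  149.20671951] [[ 9.72457985e-01  2.33075636e-01 -1.10244611e-03]
 [ 2.33074689e-01 -9.72458400e-01 -9.22148607e-04]
 [-1.28701335e-03  6.39798491e-04 -9.99998967e-01]]
[195.54579251 150.93152177] [195.03292283 148.09336381]
```

View pics/s3.png

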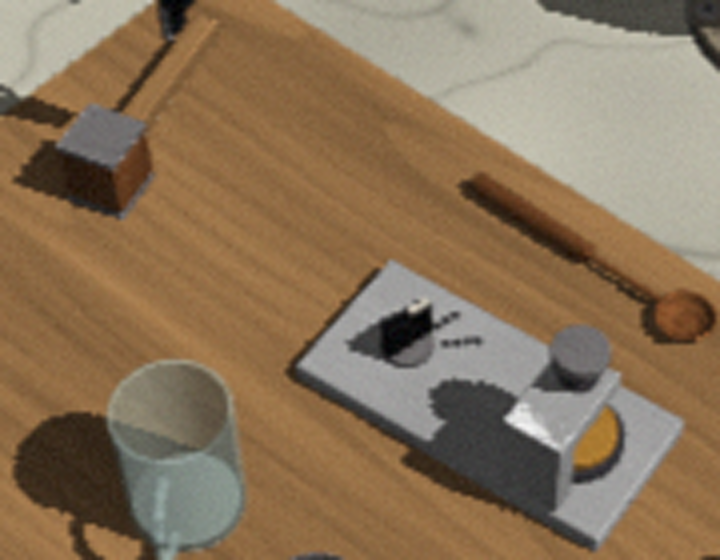

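View pics/t3.png

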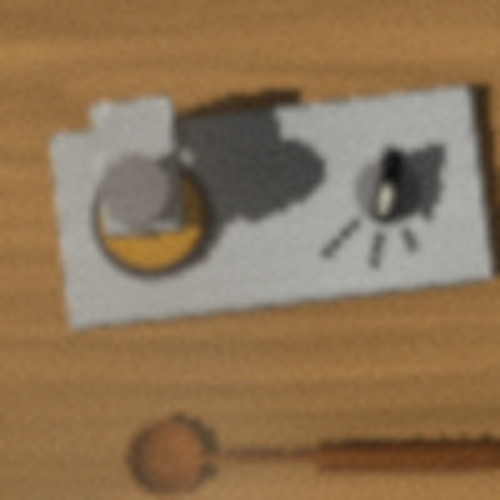

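The pointer at (382,215) now lines up with the three-dot row at (376,252), between four at (340,240) and two at (410,240). Now I grasp the mallet.

```bash
python3 -m inch '[[[0.009,-0.004,0.02],[0,0,0],0],[[0,0,0.04],[0,0,0],0],[[0,0,0.04],[0,0,0],0],[[0,0,0.035],[0,0,0],0],[[0,0,0.017],[0,0,0],0],[[0,0,0.007],[0,0,0],0],[[0,0,0],[0,0,0],0.3],[[0,0,0],[0,0,0],0.5],[[0,0,0],[0,0,0],0.65],[[0,0,0],[0,0,0],0.75],[[0,0,0],[0,0,0],1],[[0,0,0],[0,0,0],1],[[0,0,0],[0,0,0],1],[[0,0,0],[0,0,0],1]]' 110
```

```text
t: 8.35
eef_pos: [527.7, -350.1, 24.2]
eef_rot: [[0.972, 0.236, 0.002], [0.236, -0.972, -0.002], [0.002, 0.002, -1.0]]
ft_force: [-1.8, -0.4, 6.6]
width: 20.5
gripper_force: 104.9
```

```bash
python3 -m inch '[[[0,0,-0.01],[0,0,0],1],[[0,0,-0.02],[0,0,0],1],[[0,0,-0.025],[0,0,0],1],[[0,0,-0.025],[0,0,0],1],[[0,0,-0.025],[0,0,0],1],[[0.0026,-0.018,-0.025],[0,0,0],1],[[0.0052,-0.036,-0.025],[0,0,0],1],[[0.0052,-0.036,-0.025],[0,0,0],1],[[0.0052,-0.036,-0.025],[0,0,0],1],[[0.0052,-0.036,-0.025],[0,0,0],1],[[0.0052,-0.036,0],[0,0,0],1],[[0.0052,-0.036,0],[0,0,0],1],[[0.0052,-0.036,0],[0,0,0],1],[[0.0052,-0.036,0],[0,0,0],1],[[0.0052,-0.036,0],[0,0,0],1],[[0.0052,-0.036,0],[0,0,0],1],[[0.0052,-0.036,0],[0,0,0],1],[[0.0052,-0.036,0],[0,0,0],1],[[0.0052,-0.036,0],[0,0,0],1],[[0.0052,-0.036,0],[0,0,0],1]]'
```

```text
t: 10.35
eef_pos: [486.0, 72.4, 207.5]
eef_rot: [[0.971, 0.237, 0.0], [0.237, -0.971, -0.0], [0.0, 0.0, -1.0]]
ft_force: [0.8, 0.3, -4.5]
width: 20.5
gripper_force: 105.6
```

```bash
python3 -m inch '[[[0.0052,-0.036,0],[0,0,0],1],[[0.0026,-0.018,0],[0,0,0],1],[[0,0,0],[0,0,0],1],[[0,0,0],[0,0,0],1],[[0,0,0],[0,0,0],1]]'
python3 - <<'E'
from bench import optics
import cv2,numpy as np
a=optics.camera("scene")[120:260,225:345,::-1]
b=optics.camera("top")[140:240,205:285,::-1]
a=cv2.resize(a,None,fx=4,fy=4,interpolation=cv2.INTER_CUBIC);b=cv2.resize(b,(320,400),interpolation=cv2.INTER_CUBIC)
b=np.vstack([b,np.zeros((160,320,3),np.uint8)])
cv2.imwrite("pics/c4.png",np.hstack([a,b]))
E
```

```text
t: 10.85
eef_pos: [482.7, 113.3, 206.8]
eef_rot: [[0.972, 0.235, 0.0], [0.235, -0.972, -0.001], [-0.0, 0.001, -1.0]]
ft_force: [0.6, -0.9, -5.2]
width: 20.5
gripper_force: 105.8
```

View pics/c4.png

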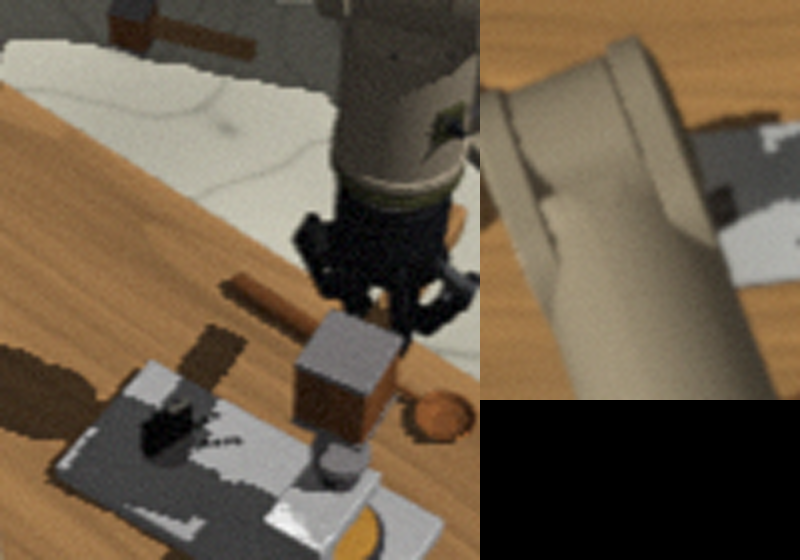

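Run:
```python
from h import *
print("head",ray("scene",px("scene",(349.5,350.5),4,(225,120)),258.6),"cap",ray("scene",px("scene",(581,350)),146), ray("top",px("top",(92,132)),146))
```

```text
head [530.80284152 126.04821681 258.6       ] cap [531.81473478 127.68529891 146.        ] [530.82626159 120.42272491 146.        ]
```

The head is over the cap within about 2 mm. I strike at about 0.13 m/s.

```bash
python3 -m inch '[[[0,0,0.01],[0,0,0],1],[[0,0,0.012],[0,0,0],1],[[0,0,0.005],[0,0,0],1],[[0,0,0],[0,0,0],1],[[0,0,0.0075],[0,0,0],1],[[0,0,0.015],[0,0,0],1],[[0,0,0.0155],[0,0,0],1],[[0,0,0.017],[0,0,0],1]]'; python3 -c "
from bench import ctrl
s=ctrl.read_state();print(s['eef_pos'],s['qvel'].round(2),s['wrist_torque'])"
```

```text
t: 11.75
eef_pos: [483.3, 114.5, 141.3]
eef_rot: [[0.972, 0.236, 0.002], [0.236, -0.972, -0.0], [0.002, 0.001, -1.0]]
ft_force: [-13.2, -6.2, 49.5]
width: 20.8
gripper_force: 109.0
[483.30562306 114.45128358 141.26373145] [ -1.62   6.1    0.7    6.04   5.73 -11.41  -4.41] [-1.14447493  2.17310322 -0.07094539]
```

```bash
python3 -m inch '[[[0,0,-0.015],[0,0,0],1],[[0,0,-0.025],[0,0,0],1],[[0,0,-0.025],[0,0,0],1],[[0,0,-0.017],[0,0,0],1],[[0,0,0],[0,0,0],1],[[0,0,0],[0,0,0],1],[[0,0,0],[0,0,0],1]]'
python3 - <<'E'
from bench import optics,ctrl
import cv2,numpy as np
s=ctrl.read_state();print(s['wrist_torque'],s['eef_pos'])
a=optics.camera("scene")[130:250,235:345,::-1]
cv2.imwrite("pics/c5.png",cv2.resize(a,None,fx=5,fy=5,interpolation=cv2.INTER_CUBIC))
E
```

```text
t: 12.45
eef_pos: [481.9, 114.3, 205.2]
eef_rot: [[0.972, 0.237, -0.002], [0.237, -0.972, -0.0], [-0.002, -0.0, -1.0]]
ft_force: [-1.5, -0.4, -3.9]
width: 20.7
gripper_force: 107.6
[-0.01613526  0.13794483  0.01208108] [481.91316101 114.30838011 205.15520107]
```

View pics/c5.png

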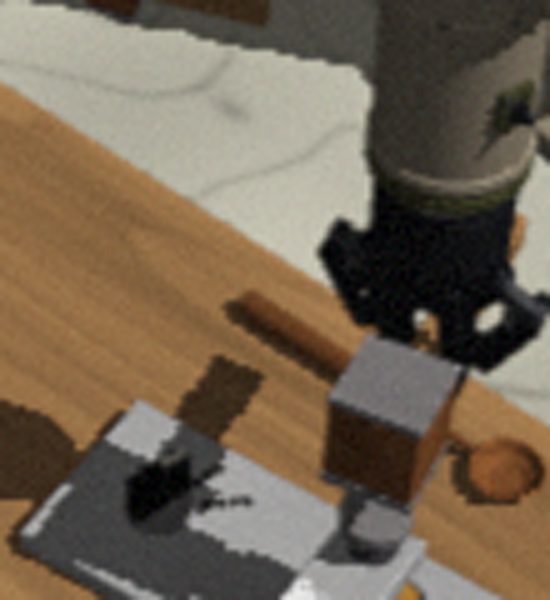

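```bash
python3 -m inch '[[[-0.0026,0.018,0],[0,0,0],1],[[-0.0052,0.036,0],[0,0,0],1],[[-0.0052,0.036,0],[0,0,0],1],[[-0.0052,0.036,0],[0,0,0],1],[[-0.0052,0.036,0],[0,0,0],1],[[-0.0052,0.036,0],[0,0,0],1],[[-0.0052,0.036,0],[0,0,0],1],[[-0.0052,0.036,0],[0,0,0],1],[[-0.0052,0.036,0],[0,0,0],1],[[-0.0052,0.036,0],[0,0,0],1],[[-0.0052,0.036,0],[0,0,0],1],[[-0.0052,0.036,0],[0,0,0],1],[[-0.0052,0.036,0.02],[0,0,0],1],[[-0.0052,0.036,0.025],[0,0,0],1],[[-0.0052,0.036,0.025],[0,0,0],1],[[-0.0052,0.036,0.025],[0,0,0],1],[[-0.0026,0.018,0.025],[0,0,0],1],[[0,0,0.025],[0,0,0],1],[[0,0,0.02],[0,0,0],1],[[0,0,0],[0,0,0],1]]'
python3 - <<'E'
from bench import optics,ctrl
import cv2,numpy as np
a=optics.camera("scene")[140:270,165:335,::-1]
cv2.imwrite("pics/c6.png",cv2.resize(a,None,fx=4,fy=4,interpolation=cv2.INTER_CUBIC))
E
```

```text
t: 14.5
eef_pos: [524.8, -347.7, 70.4]
eef_rot: [[0.972, 0.237, -0.006], [0.237, -0.972, 0.004], [-0.005, -0.005, -1.0]]
ft_force: [-0.4, 0.1, -4.7]
width: 20.4
gripper_force: 107.9
```

View pics/c6.png

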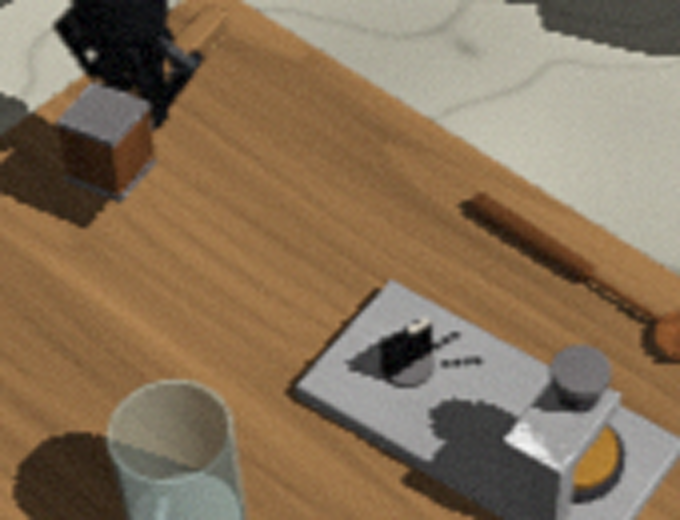

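The cap is back at its first position (581,370), and the pointer is still on three dots. Now I lower gently.

```bash
python3 -m inch '[[[0,0,0.015],[0,0,0],1],[[0,0,0.02],[0,0,0],1],[[0,0,0.01],[0,0,0],1],[[0,0,0.004],[0,0,0],1],[[0,0,0.002],[0,0,0],1],[[0,0,0.002],[0,0,0],1],[[0,0,0],[0,0,0],1],[[0,0,0],[0,0,0],1]]'
```

```text
t: 15.35
eef_pos: [527.3, -349.1, 32.6]
eef_rot: [[0.972, 0.237, 0.001], [0.237, -0.972, -0.0], [0.001, 0.0, -1.0]]
ft_force: [-0.3, 0.5, -4.0]
width: 20.8
gripper_force: 108.0
```

```bash
python3 -m inch '[[[0,0,0.004],[0,0,0],1],[[0,0,0.002],[0,0,0],1],[[0,0,0.001],[0,0,0],1],[[0,0,0.001],[0,0,0],1],[[0,0,0],[0,0,0],1],[[0,0,0],[0,0,0],1]]'
```

```text
t: 15.95
eef_pos: [527.1, -348.9, 25.7]
eef_rot: [[0.972, 0.237, 0.0], [0.237, -0.972, 0.0], [0.0, -0.0, -1.0]]
ft_force: [0.1, -0.5, -3.4]
width: 20.5
gripper_force: 108.0
```

```bash
python3 -m inch '[[[0,0,0.001],[0,0,0],1],[[0,0,0.001],[0,0,0],1],[[0,0,0],[0,0,0],1],[[0,0,0],[0,0,0],1]]'
```

```text
t: 16.35
eef_pos: [527.0, -348.9, 24.1]
eef_rot: [[0.972, 0.237, -0.0], [0.237, -0.972, 0.0], [0.0, -0.0, -1.0]]
ft_force: [0.8, 0.3, -3.8]
width: 20.0
gripper_force: 108.0
```

```bash
python3 -m inch '[[[0,0,0.001],[0,0,0],1],[[0,0,0.001],[0,0,0],1],[[0,0,0],[0,0,0],1],[[0,0,0],[0,0,0],1]]'
```

```text
t: 16.75
eef_pos: [527.0, -348.9, 22.5]
eef_rot: [[0.972, 0.237, -0.0], [0.237, -0.972, 0.0], [-0.0, -0.0, -1.0]]
ft_force: [0.2, -0.0, -4.1]
width: 20.6
gripper_force: 108.0
```

```bash
python3 -m inch '[[[0,0,0.001],[0,0,0],1],[[0,0,0.001],[0,0,0],1],[[0,0,0],[0,0,0],1],[[0,0,0],[0,0,0],1]]'
```

```text
t: 17.15
eef_pos: [527.1, -349.0, 21.6]
eef_rot: [[0.972, 0.237, 0.0], [0.237, -0.972, -0.0], [0.0, 0.0, -1.0]]
ft_force: [-3.5, 1.8, 5.3]
width: 20.3
gripper_force: 109.3
```

Contact with the board. I ease the grip, then open and lift clear.

```bash
python3 -m inch '[[[0,0,0],[0,0,0],1],[[0,0,0],[0,0,0],1],[[0,0,0],[0,0,0],1],[[0,0,0],[0,0,0],0.72],[[0,0,0],[0,0,0],0.68],[[0,0,0],[0,0,0],0.6],[[0,0,0],[0,0,0],0.4],[[0,0,0],[0,0,0],0],[[0,0,0],[0,0,0],0],[[0,0,0],[0,0,0],0],[[0,0,-0.01],[0,0,0],0],[[0,0,-0.03],[0,0,0],0],[[0,0,-0.04],[0,0,0],0],[[0,0,-0.05],[0,0,0],0],[[0,0,-0.05],[0,0,0],0],[[-0.02,0,-0.03],[0,0,0],0],[[-0.03,0,0],[0,0,0],0],[[0,0,0],[0,0,0],0],[[0,0,0],[0,0,0],0]]' 20
python3 - <<'E'
from bench import optics
import cv2
a=optics.camera("scene")[120:300,165:365,::-1]
cv2.imwrite("pics/c7.png",cv2.resize(a,(660,594),interpolation=cv2.INTER_CUBIC))
E
```

```text
t: 19.05
eef_pos: [487.9, -358.6, 189.5]
eef_rot: [[0.972, 0.236, 0.001], [0.236, -0.972, -0.0], [0.0, 0.0, -1.0]]
ft_force: [0.8, -0.1, -0.0]
width: 85.5
gripper_force: 0.0
```

View pics/c7.png

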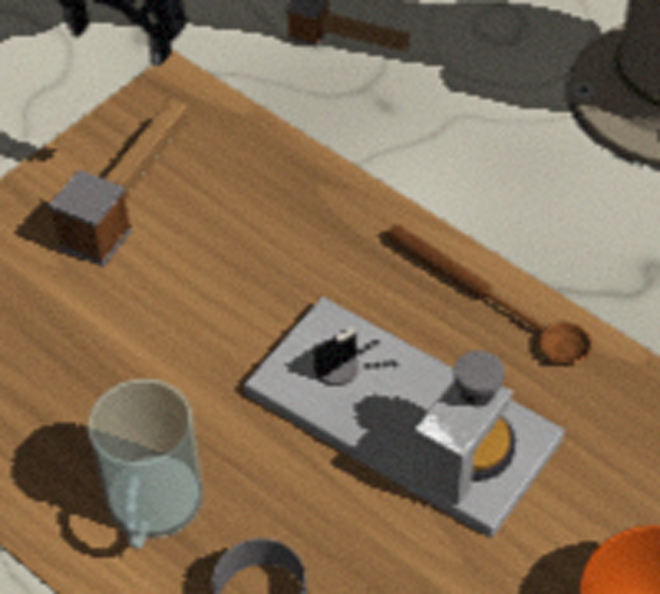

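The picture shows the mallet standing at (90,215), the cap up at (478,375), the pointer on three dots, and the bystanders unmoved. The 50 N at the lowest point, against a spring of 8 N, means the pin reached its bottom stop. I hand in.

```bash
python3 -c "
from bench import order
print(order.close_job())"
```

```text
the job is handed in; nothing more can be done
None
```

I handed the job in at 19 s: the selector is on three dots, the pin was struck at a commanded 0.13 m/s down to its stop and sprang up again, and the mallet stands on its steel face on the board where it was; no verdict was returned.

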